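# Bring the inspection camera over the board

### The job

Bring the inspection camera over the circuit board. Leave its telescoping arm pushed in at first and swing the boom round until the orange pointer at its rear stands on the red 60 degree line of the angle plate, so that the camera passes inside the amber bottle; then squeeze the red lock button on the side of the black grip block to free the arm and draw it straight out until the orange index pin stands at the red 70 mm line of the scale on the boom. A spring draws the arm back in, so finish holding it at that mark by the grip block with the button squeezed, the boom still on its line, and the board and the bottle left where they are.

Things in the scene. Friction and masses are not known exactly. Their poses are not given: they have to be found in the camera images.
- stand: Camera stand, fixed: grey base plate 150 x 115 x 14 mm, steel column; on the column, 119 mm up, a white round angle plate, 104 mm across, black ticks every 10 degrees, one red line. Origin on the mat under the column's axis, z up. When joint boom reads A the boom points from the column along (cos A, sin A) in the stand's x, y axes (seen from above A grows anticlockwise).
- pivot (a point): Point on the column's vertical axis, about which the boom swings, at the height of the boom's centre line and of the grip block's centre (145 mm). The boom is an aluminium box tube 30 mm wide, 26 mm high, its mouth 130 mm from here; on its top a black slot and a scale with a tick every 5 mm and a red line.
- boom (a joint): Swing angle of the boom about the column, rad: range 0 to 1.75, starts between 0.02 and 0.45; the orange pointer on the boom's rear stands on the red line of the angle plate at 1.047 (60 degrees). A stiff swivel: takes about 0.8 N at the grip block and stays where it is left.
- telescope (a joint): How far the arm is drawn out of the boom, m: 0 pushed in (start), 0.090 full out, level, away from the column; the orange index pin in the slot stands at the red line at 0.070. A spring pulls it in with 2.2 N (in) to 3 N (at 70 mm), friction 0.6 N. A catch holds it within about 2 mm of fully in unless the lock button is squeezed; it locks nowhere else. Let go while out, it runs back to 17 mm.
- grip_block: Black block on the arm's end, 40 mm along the boom, 28 across, 34 high. Origin at its centre, 145 mm up, 152 mm from pivot plus joint telescope; x along the boom outward, z up. Lock button on its -y side. Ahead of it a grey camera, 39 mm across, axis 56 mm from the block's centre, top 17 mm above it. Grip from above, fingers closing along y: 35 mm with button out, 29 squeezed.
- lock_button (a joint): Travel of the red lock button (22 x 18 mm, at the middle of the block's -y side, the right side looking outward along the boom; 7 mm proud), m: 0 out, 0.006 squeezed home; sprung: starts to move at 3 N, home at 8 N. The catch is free above 0.004. A grip of 20 to 30 N across the block squeezes it home. It springs out when let go.
- lens (a point): Centre of the camera's lens, at the bottom of the camera, 79 mm above the mat, 208 mm from the pivot plus joint telescope.
- board: Small blue circuit board lying loose on the mat, 38 x 52 x 13 mm, under the place where the lens comes to stand; origin at the centre of its underside. Not to be moved.
- flux_bottle: Amber flux bottle with a white tip, loose, upright, 30 mm across, 95 mm tall, origin at the centre of its underside; stands about 272 mm from the column, 0.4 rad before the red line. The camera (lens at 79 mm height) passes about 30 mm inside it with the arm in, and would knock it with the arm out. Not to be moved.

How it is judged (in metres and radians):
On the way:
1. the boom has been swung to the red 60 degree line (within 4 degrees) with the arm still pushed in (less than 15 mm out) (value of joint boom between 0.977 and 1.117 rad and value of joint telescope below 0.015 m), for 0.1 s.
At the end, for the whole second after the job is handed in: The fingers hold the grip block (more than 3 N) with the lock button squeezed (more than 4 mm in), the arm is drawn out 70 mm (within 5 mm) and still, the boom stands at 60 degrees (within 4 degrees), and the board and the bottle have not moved by 10 mm, the bottle upright (value of joint telescope between 0.065 and 0.075 m and value of joint boom between 0.977 and 1.117 rad and value of joint lock_button above 0.004 m and contact force between the fingers and grip_block above 3 N and not (velocity of joint telescope above 0.01 m/s or velocity of joint telescope below -0.01 m/s) and distance of each of board, flux_bottle from where it was at the start of the episode below 0.01 m and angle between flux_bottle's own z axis and vertical below 0.1 rad); the arm keeps its last pose, push and grip.
It fails at once if the circuit board is shoved out of place (distance of board from where it was at the start of the episode above 0.015 m).
It fails at once if the flux bottle is knocked (distance of flux_bottle from where it was at the start of the episode above 0.015 m or angle between flux_bottle's own z axis and vertical above 0.3 rad).
It also fails if it takes over 42 s, if anything falls off the work surface, if the arm or the gripper's body presses on something with over 40 N, if the wrist force passes 120 N, or if a joint passes its speed limit or range.

### The arm

A 6-joint arm with a two-finger parallel gripper is mounted at the origin on a cart in front of the work surface, level with it; the furniture and walls round the work are solid. World frame = base frame: x ahead of the robot, y to its left, z up, the work surface at z = 0. Lengths are in m, angles in degrees, forces in N, time in s.
With the tool pointing down it reaches from about 0.3 to 0.75 m from the base axis. Payload 8.5 kg.
Tool frame: the origin (TCP) lies midway between the tips of the shut fingers; the grasp point (between the pads) lies 19 mm behind it; z points along the fingers, y is the line along which they close (so a half turn about z gives the same grasp; the last joint's range is limited). The gripper opens to 85 mm and grips with 20 to 120 N. Pads are 22 mm wide; open, the fingers measure 114 mm over their backs; the gripper's body (76 mm by 85 mm) begins 54 mm behind the grasp point. The pads swing forward as they close: fully open they stand 13 mm farther back than shut.
Start: joints at [53.268, 21.807, 74.336, -0, 83.858, -12.336], TCP at [0.227, 0.501, 0.231] pointing down, gripper open.
Joint ranges: [-178.18, 178.18], [-50.72, 133.34], [12.68, 142.11], [-81.47, 261.47], [9.98, 163.14], [-165.26, 165.26]. Speed limits (degrees/s): [136.94, 136.94, 180, 180, 180, 180].

### API

Orientations are given as a 3x3 rotation matrix whose columns are the frame's x, y, z axes.
In Python, from rig import env, viewer, recognise, pinpoint gives the robot as it stands.
- The arm moves only by the tool move_arm, never from a script. Its argument "plan" is text: rows parted by semicolons, each of 7 numbers parted by spaces: the shift along the tool's x, y, z in m, then the turn, a rotation vector about the tool's x, y, z in rad, then the finger opening in m, from 0 to 0.0854. A call has 1 to 12 rows; each row shifts and turns the commanded pose from where the row before left it, along the tool's axes as they then stand; what a row does not reach is not made up. A row lasts 1/8 s, in which the tool goes at most 62.5 mm and 10.7 degrees, less where a joint would pass 70% of its speed; a pose out of reach is approached as far as the arm can. A call is refused whole if a number of a shift passes 0.0625 or a number of a turn 0.188, either way. A call with a gripper value outside its range is refused whole. The fingers move at their own pace and stop on an object; "grip_force" is the grip in N (left out, the last holds). Time passes only in rows, so rows that do not move let the fingers close. It gives the time, the measured TCP pose, the force, the opening and the grip force at its end, in the units of the state.
- env.observe(): the state, without advancing time (a new reading comes with each control period).
- viewer.get_image(name): name is "side" or "top"; returns (picture, depth): 384x512x3 uint8, red, green, blue; 384x512 float32, m along the optical axis (not along the pixel's ray), 0 where there is no reading.
- viewer.calibration(name): a dict with "fx", "fy", "cx", "cy" (pixels), "R" (3x3) and "t" (3): a world point X has camera coordinates R X + t. Camera axes: x right, y down, z forward; pixel columns grow to the right and rows downward; lengths in m; the calibration is good to about 2 mm. A picture is of the moment at which its call begins. calibration takes no time and is no camera call.
- env.close_job(): hands the job in; it is judged then, once.
Trained networks look in the newest picture that a camera, given by its name, has taken for a name from the list of things; names that differ only in an ending like _2 or _b are one class to them, and where a whole thing is asked for, a point or a joint stands for the part that bears it (a point fixed in the world has none). Each returns a list of dicts, best first, with "conf" (0 to 1); they miss things now and then, are a little off and sometimes report something else, mostly with a low value. They report only what shows in the picture. A call takes as long as a camera call.
- recognise(camera, name): "extent" ([centre column, centre row, width, height] in pixels, round what is visible of it).
- pinpoint(camera, name): "pixel" ([column, row] in pixels: a listed point, or the origin of a listed thing).
The state is a dict: "time_s": time; "q": joint angles; "qvel": joint speeds; "joint_efforts": joint torques, N m; "position": TCP position; "tool_rot": TCP orientation; "ft_force": force on the tool from outside, world axes, zero at the start; "wrist_torque": the same for the moment, N m; "grip_width": finger opening in m; "gripper_force": force on a finger pad.
Only numpy, scipy, OpenCV 4.12 (cv2) and the standard library are available. Lean on these libraries where they do the work, as an engineer would, in place of code of your own. Each camera call takes 0.05 s, during which the arm holds its last target. There are 200 camera calls.

## Working session

There is one attempt and no reset: what is moved stays moved. The work goes in short steps, Python scripts to look and compute and a tool call to move; the robot and the scene stay as the last step left them, time stands still between calls to the robot, and variables do not carry over. Pictures are saved under pics/ and viewed, at most 10 in all, crops included, and the job is handed in when it is done.

Besides the shell and the picture viewer there is one more tool, called after ">>>" by a JSON object that holds its "name" and its "arguments". move_arm: Moves the arm, as the interface text tells. Its arguments: {"type":"object","properties":{"plan":{"type":"string"},"grip_force":{"type":"number"}},"required":["plan"]}

```bash
mkdir -p pics; cat > h.py <<'E'
import numpy as np, cv2
from rig import env, viewer, recognise, pinpoint
def snap(n,f=None):
    im,d=viewer.get_image(n)
    if f: cv2.imwrite('pics/'+f,im[:,:,::-1])
    return im,d
def ray(n,px):
    c=viewer.calibration(n);R=np.array(c['R']);t=np.array(c['t'])
    return -R.T@t, R.T@np.array([(px[0]-c['cx'])/c['fx'],(px[1]-c['cy'])/c['fy'],1])
def atz(n,px,z):
    o,v=ray(n,px); return o+v*(z-o[2])/v[2]
def dep(n,px,d):
    o,v=ray(n,px); return o+v*d[int(round(px[1])),int(round(px[0]))]
def tri(a,pa,b,pb):
    o1,v1=ray(a,pa);o2,v2=ray(b,pb)
    s=np.linalg.lstsq(np.c_[v1,-v2],o2-o1,rcond=None)[0]
    A=o1+v1*s[0];B=o2+v2*s[1]; return (A+B)/2,np.linalg.norm(A-B)
E
python3 - <<'E'
from h import *
np.set_printoptions(precision=4,suppress=True)
D={n:snap(n,n+'0.png')[1] for n in('top','side')}
s=env.observe();print(s['time_s'],s['position'],s['tool_rot'],s['grip_width'])
H=dict(stand=0,pivot=.145,grip_block=.145,lens=.079,board=0,flux_bottle=0,lock_button=.145)
for k,z in H.items():
    P={}
    for n in D:
        r=pinpoint(n,k)
        if r: P[n]=r[0]['pixel'];print(k,n,np.array(P[n]),round(r[0]['conf'],2),atz(n,P[n],z))
    if len(P)==2: print('   tri',tri('top',P['top'],'side',P['side']))
E
```

```text
0.1 [0.227  0.5007 0.2308] [[-0.9107  0.413  -0.0008]
 [ 0.413   0.9107 -0.0011]
 [ 0.0003 -0.0013 -1.    ]] 0.085488453415297
stand top [295.7 195. ] 0.83 [ 0.5948 -0.1222  0.    ]
stand side [271.8 258.7] 0.86 [ 0.5882 -0.123   0.    ]
   tri (array([ 0.5932, -0.1211, -0.003 ]), np.float64(0.0047184615661389154))
pivot top [303.2 190.5] 0.91 [ 0.5895 -0.1214  0.145 ]
pivot side [271.2 189.8] 0.94 [ 0.5891 -0.1199  0.145 ]
   tri (array([ 0.5889, -0.121 ,  0.1456]), np.float64(0.0012354527931644516))
grip_block top [294.9 196.1] 0.17 [ 0.5781 -0.1039  0.145 ]
grip_block side [252.4 157.1] 0.78 [0.6575 0.0099 0.145 ]
   tri (array([ 0.5706, -0.0959,  0.2052]), np.float64(0.004206588614811842))
lens top [213.6 155.5] 0.97 [0.6781 0.0667 0.079 ]
lens side [244.5 177.4] 0.97 [0.671  0.0536 0.079 ]
   tri (array([0.6804, 0.0666, 0.071 ]), np.float64(0.0019071358945000026))
board top [194.4 255.8] 0.94 [0.4561 0.119  0.    ]
board side [144.4 231.1] 0.55 [0.4552 0.1247 0.    ]
   tri (array([0.4547, 0.1195, 0.0029]), np.float64(0.0034526899638192498))
flux_bottle top [180.1 208.8] 0.59 [0.5668 0.1519 0.    ]
flux_bottle side [180.8 210.7] 0.69 [0.5581 0.1451 0.    ]
   tri (array([ 0.5655,  0.1538, -0.0064]), np.float64(0.00420553853771069))Traceback (most recent call last):
  File "<stdin>", line 9, in <module>
ValueError: it knows: board, flux_bottle, grip_block, lens, pivot, stand
```

View pics/top0.png

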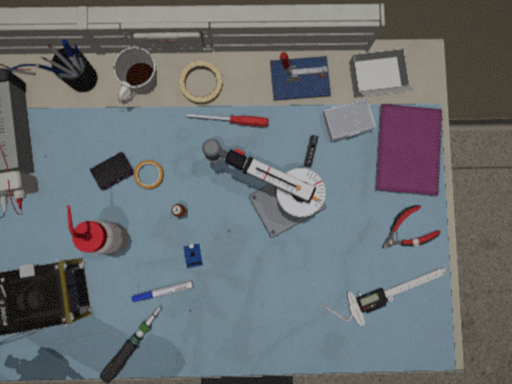

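View pics/side0.png

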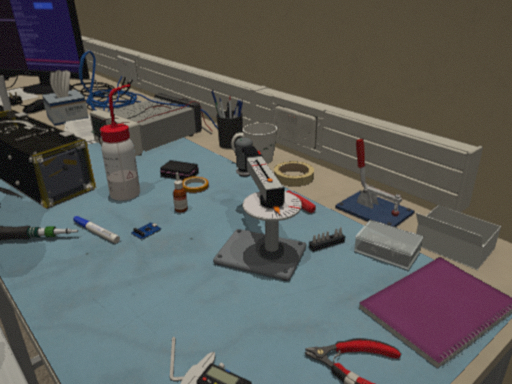

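```bash
python3 - <<'E'
from h import *
np.set_printoptions(precision=3,suppress=True)
im,d=snap('top')
c=im[135:225,200:340]; cv2.imwrite('pics/crop.png',cv2.resize(c[:,:,::-1],None,fx=5.7,fy=5.7,interpolation=cv2.INTER_CUBIC))
for p in [(90,236),(70,212),(211,149),(238,159),(245,162),(270,175),(300,180),(180,210),(193,256),(30,350)]: print(p,dep('top',p,d))
v,u=np.mgrid[0:384,0:512]; cal=viewer.calibration('top')
o,_=ray('top',(0,0)); R=np.array(cal['R'])
X=o+(np.stack([(u-cal['cx'])/cal['fx'],(v-cal['cy'])/cal['fy'],u*0+1.],-1)*d[...,None])@R
ok=d>0
# tall things in region of travel
for x in np.arange(.15,.85,.1):
  print(round(x,2),[round(float(X[...,2][ok&(abs(X[...,0]-x)<.05)&(abs(X[...,1]-y)<.05)].max(initial=0)),2) for y in np.arange(-.3,.6,.1)])
# boom axis from points at top of boom
import colorsys
m=ok&(abs(X[...,2]-.160)<.008)&(np.hypot(X[...,0]-.589,X[...,1]+.121)<.18)
P=X[m][:,:2];print(len(P));e=P-P.mean(0);w,V=np.linalg.eigh(e.T@e);a=V[:,1];print(np.degrees(np.arctan2(a[1],a[0])),P.mean(0))
# base plate rectangle
m=ok&(abs(X[...,2]-.014)<.006)&(np.hypot(X[...,0]-.589,X[...,1]+.121)<.12)
print(m.sum(),cv2.minAreaRect(X[m][:,:2].astype(np.float32)))
E
```

```text
(90, 236) [0.503 0.306 0.173]
(70, 212) [0.546 0.316 0.256]
(211, 149) [0.676 0.067 0.163]
(238, 159) [0.654 0.012 0.162]
(245, 162) [ 0.65  -0.002  0.152]
(270, 175) [ 0.621 -0.053  0.16 ]
(300, 180) [ 0.615 -0.118  0.121]
(180, 210) [0.559 0.142 0.072]
(193, 256) [0.456 0.121 0.011]
(30, 350) [0.251 0.494 0.002]
0.15 [0.01, 0.01, 0.01, 0.01, 0.01, 0.01, 0.03, 0.01, 0.01]
0.25 [0.01, 0.01, 0.01, 0.01, 0.01, 0.03, 0.04, 0.01, 0.01]
0.35 [0.02, 0.02, 0.01, 0.01, 0.02, 0.03, 0.02, 0.14, 0.14]
0.45 [0.02, 0.01, 0.02, 0.01, 0.02, 0.01, 0.22, 0.14, 0.14]
0.55 [0.02, 0.13, 0.17, 0.02, 0.1, 0.1, 0.26, 0.01, 0.11]
0.65 [0.02, 0.12, 0.16, 0.17, 0.17, 0.02, 0.03, 0.03, 0.11]
0.75 [0.04, 0.04, 0.03, 0.03, 0.02, 0.01, 0.02, 0.01, 0.1]
1466
63.85408361855438 [ 0.622 -0.051]
1538 ((0.5938417911529541, -0.11873520910739899), (0.1635984480381012, 0.19797319173812866), 27.86309242248535)
```

View pics/crop.png

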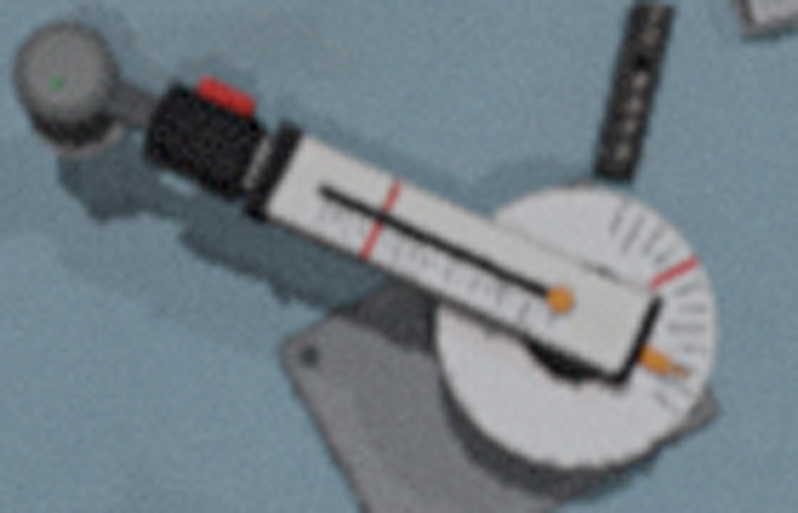

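```bash
python3 - <<'E'
from h import *
np.set_printoptions(precision=4,suppress=True)
f=lambda x,y,z:atz('top',(x/5.7+200-.4,y/5.7+135-.4),z)
c=f(577,325.5,.121);print('plate centre',c)
piv=atz('top',(303.2,190.5),.145)
for n,C in(('plate',c),('piv',piv)):
  for q in((652,287),(697,262),(675,275),(685,370)):
    w=f(*q,.121)-C; print(n,q,np.degrees(np.arctan2(-w[1],-w[0])),np.hypot(*w[:2]))
print('boom ends',f(208,140,.162),f(560,300,.158),f(68,62,.162),f(228,97,.15))
im,d=snap('top')
v,u=np.mgrid[0:384,0:512]; cal=viewer.calibration('top')
o,_=ray('top',(0,0)); R=np.array(cal['R'])
X=o+(np.stack([(u-cal['cx'])/cal['fx'],(v-cal['cy'])/cal['fy'],u*0+1.],-1)*d[...,None])@R
m=(d>0)&(im.min(-1)<60)&(X[...,2]>.13)&(X[...,2]<.18)&(u>225)&(u<247)&(v>145)&(v<172)
print(m.sum(),cv2.minAreaRect(X[m][:,:2].astype(np.float32)),X[m].mean(0))
E
```

```text
plate centre [ 0.5896 -0.1195  0.121 ]
plate (652, 287) 116.14118908638282 0.03161329764331605
plate (697, 262) 116.84909525183448 0.05097842982331825
plate (675, 275) 116.22990273994863 0.041366171778281904
plate (685, 370) 66.44999875784252 0.043270103148676936
piv (652, 287) 118.05294718776163 0.029913415722730697
piv (697, 262) 118.0338703120387 0.049284894582941385
piv (675, 275) 117.67542444643503 0.03966380945865232
piv (685, 370) 65.53191455833866 0.04140399902833806
boom ends [0.6542 0.0159 0.162 ] [ 0.5949 -0.109   0.158 ] [0.6833 0.0656 0.162 ] [0.672  0.0086 0.15  ]
330 ((0.6560516953468323, 0.012811403721570969), (0.050493523478507996, 0.03654508292675018), 62.26371383666992) [0.6536 0.0158 0.1604]
```

```bash
cat >> h.py <<'E'
def rows(wps,g):
    # wps: (x,y,z,yaw of tool x in deg, rows to get there)
    s=env.observe();p=np.array(s['position']);R=np.array(s['tool_rot']);a=np.degrees(np.arctan2(R[1,0],R[0,0]))
    for x,y,z,b,n in wps:
        dp=(np.array([x,y,z])-p)/n; da=(b-a)/n
        for _ in range(n):
            t=np.radians(a);c,sn=np.cos(t),np.sin(t)
            l=(dp[0]*c+dp[1]*sn, dp[0]*sn-dp[1]*c, -dp[2])
            print('%.4f %.4f %.4f 0 0 %.4f %s;'%(*l,-np.radians(da),g),end=' ')
            p=p+dp;a+=da
        print()
E
python3 -c "
from h import *
rows([(.38,.14,.235,100,8),(.655,.0163,.235,64.4,8)],.085)"
```

```text
-0.0360 -0.0332 -0.0005 0 0 0.1213 0.085; -0.0398 -0.0286 -0.0005 0 0 0.1213 0.085; -0.0429 -0.0236 -0.0005 0 0 0.1213 0.085; -0.0455 -0.0182 -0.0005 0 0 0.1213 0.085; -0.0474 -0.0126 -0.0005 0 0 0.1213 0.085; -0.0485 -0.0067 -0.0005 0 0 0.1213 0.085; -0.0490 -0.0008 -0.0005 0 0 0.1213 0.085; -0.0487 0.0051 -0.0005 0 0 0.1213 0.085; 
-0.0212 0.0312 -0.0000 0 0 0.0777 0.085; -0.0187 0.0327 -0.0000 0 0 0.0777 0.085; -0.0161 0.0341 -0.0000 0 0 0.0777 0.085; -0.0134 0.0352 -0.0000 0 0 0.0777 0.085; -0.0107 0.0362 -0.0000 0 0 0.0777 0.085; -0.0078 0.0369 -0.0000 0 0 0.0777 0.085; -0.0049 0.0374 -0.0000 0 0 0.0777 0.085; -0.0020 0.0376 -0.0000 0 0 0.0777 0.085;
```

>>> {"name": "move_arm", "arguments": {"plan": "-0.036 -0.033 0 0 0 0.121 0.085; -0.040 -0.029 0 0 0 0.121 0.085; -0.043 -0.024 0 0 0 0.121 0.085; -0.045 -0.018 0 0 0 0.121 0.085; -0.047 -0.013 0 0 0 0.121 0.085; -0.049 -0.007 0 0 0 0.121 0.085; -0.049 -0.001 0 0 0 0.121 0.085; -0.049 0.005 0 0 0 0.121 0.085; 0 0 0 0 0 0 0.085"}}

```text
time_s: 1.92
position: [0.3803, 0.1368, 0.2314]
tool_rot: [[-0.17, 0.985, 0.0], [0.985, 0.17, -0.0], [-0.0, 0.0, -1.0]]
ft_force: [-0.7, -0.2, 1.1]
grip_width: 0.0854
gripper_force: 0.0
```

>>> {"name": "move_arm", "arguments": {"plan": "-0.021 0.031 0 0 0 0.078 0.085; -0.019 0.033 0 0 0 0.078 0.085; -0.016 0.034 0 0 0 0.078 0.085; -0.013 0.035 0 0 0 0.078 0.085; -0.011 0.036 0 0 0 0.078 0.085; -0.008 0.037 0 0 0 0.078 0.085; -0.005 0.037 0 0 0 0.078 0.085; -0.002 0.038 0 0 0 0.078 0.085; 0 0 0 0 0 0 0.085; 0 0 0 0 0 0 0.085"}}

```text
time_s: 3.18
position: [0.6535, 0.0168, 0.2312]
tool_rot: [[0.43, 0.903, -0.001], [0.903, -0.43, 0.0], [-0.0, -0.001, -1.0]]
ft_force: [-0.1, -0.4, -0.0]
grip_width: 0.0849
gripper_force: 0.0
```

```bash
python3 -c "
from h import *
s=env.observe();print(s['time_s'],s['tool_rot'])
rows([(.655,.0163,.235,64.4,1),(.655,.0163,.128,64.4,1)],.085)"
```

```text
3.175 [[ 4.30329526e-01  9.02671539e-01 -7.69130107e-04]
 [ 9.02671867e-01 -4.30329374e-01  3.62217952e-04]
 [-4.01544120e-06 -8.50145189e-04 -9.99999639e-01]]
0.0002 0.0015 -0.0038 0 0 0.0019 0.085; 
0.0000 0.0000 0.1070 0 0 -0.0000 0.085;
```

>>> {"name": "move_arm", "arguments": {"plan": "0 0.001 0.025 0 0 0 0.085; 0 0 0.030 0 0 0 0.085; 0 0 0.030 0 0 0 0.085; 0 0 0.020 0 0 0 0.085; 0 0 0 0 0 0 0.085; 0 0 0 0 0 0 0.06; 0 0 0 0 0 0 0.045; 0 0 0 0 0 0 0.025; 0 0 0 0 0 0 0.02; 0 0 0 0 0 0 0.02; 0 0 0 0 0 0 0.02; 0 0 0 0 0 0 0.02", "grip_force": 27}}

```text
time_s: 4.68
position: [0.6553, 0.0151, 0.1276]
tool_rot: [[0.433, 0.902, 0.002], [0.902, -0.433, -0.0], [0.001, 0.002, -1.0]]
ft_force: [-1.3, 1.5, 5.7]
grip_width: 0.0285
gripper_force: 33.2
```

```bash
python3 - <<'E'
from h import *
s=env.observe();print(s['time_s'],s['position'],s['grip_width'],s['gripper_force'])
im,d=snap('top'); cv2.imwrite('pics/c1.png',cv2.resize(im[120:235,160:340,::-1],None,fx=4,fy=4,interpolation=cv2.INTER_CUBIC))
E
```

```text
4.675 [0.65528083 0.01514404 0.12755572] 0.028510884593156607 33.17054986953735
```

View pics/c1.png

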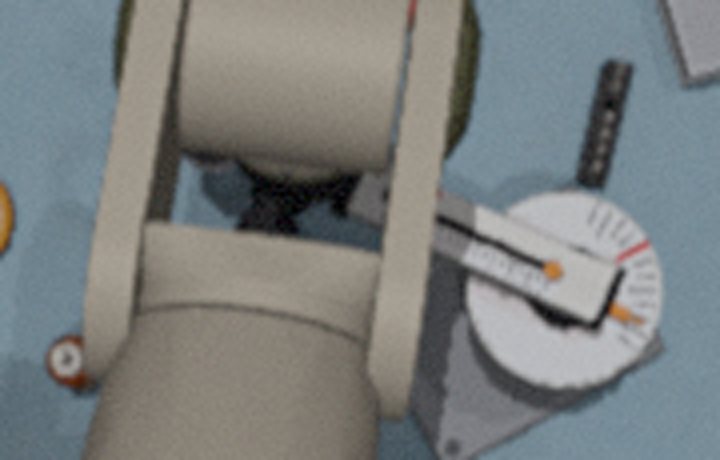

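>>> {"name": "move_arm", "arguments": {"plan": "-0.0001 -0.0059 0 0 0 -0.0388 0.02; -0.0001 -0.0059 0 0 0 -0.0388 0.02; -0.0001 -0.0059 0 0 0 -0.0388 0.02; -0.0001 -0.0059 0 0 0 -0.0388 0.02; -0.0001 -0.0059 0 0 0 -0.0388 0.02; -0.0001 -0.0059 0 0 0 -0.0388 0.02; -0.0001 -0.0059 0 0 0 -0.0388 0.02; -0.0001 -0.0059 0 0 0 -0.0388 0.02; -0.0001 -0.0059 0 0 0 -0.0388 0.02; -0.0001 -0.0059 0 0 0 -0.0388 0.02; -0.0001 -0.0059 0 0 0 -0.0388 0.02; 0 0 0 0 0 0 0.02"}}

```text
time_s: 6.22
position: [0.5928, 0.0301, 0.1275]
tool_rot: [[0.02, 1.0, 0.002], [1.0, -0.02, -0.0], [-0.0, 0.002, -1.0]]
ft_force: [-0.2, 0.2, 5.7]
grip_width: 0.0284
gripper_force: 32.3
```

```bash
python3 - <<'E'
from h import *
s=env.observe();p=s['position'];R=s['tool_rot'];w=np.array(p[:2])-[.5893,-.1208]
print(p,np.degrees(np.arctan2(w[1],w[0])),np.hypot(*w),np.degrees(np.arctan2(R[1][0],R[0][0])),s['ft_force'],s['grip_width'])
E
```

```text
[0.59275577 0.03009357 0.12746675] 88.68803930493513 0.1509331404873789 88.83676906361995 [-0.22549187  0.23678958  5.72409274] 0.02842518045543567
```

>>> {"name": "move_arm", "arguments": {"plan": "-0.0001 -0.0059 0 0 0 -0.0388 0.02; -0.0001 -0.0059 0 0 0 -0.0388 0.02; -0.0001 -0.0059 0 0 0 -0.0388 0.02; -0.0001 -0.0059 0 0 0 -0.0388 0.02; -0.0001 -0.0059 0 0 0 -0.0388 0.02; -0.0001 -0.0059 0 0 0 -0.0388 0.02; -0.0001 -0.0059 0 0 0 -0.0388 0.02; -0.0001 -0.0059 0 0 0 -0.0388 0.02; -0.0001 -0.0059 0 0 0 -0.0388 0.02; -0.0001 -0.0059 0 0 0 -0.0388 0.02; -0.0001 -0.0059 0 0 0 -0.0388 0.02; -0.0001 -0.0059 0 0 0 -0.0388 0.02"}}

```text
time_s: 7.72
position: [0.5249, 0.0153, 0.1274]
tool_rot: [[-0.432, 0.902, 0.004], [0.902, 0.432, -0.001], [-0.002, 0.003, -1.0]]
ft_force: [3.0, -0.1, 6.1]
grip_width: 0.0285
gripper_force: 31.5
```

>>> {"name": "move_arm", "arguments": {"plan": "-0.0001 -0.0053 0 0 0 -0.0350 0.02; 0 0 0 0 0 0 0.02; 0 0 0 0 0 0 0.02"}}

```text
time_s: 8.1
position: [0.5201, 0.0129, 0.1274]
tool_rot: [[-0.462, 0.887, 0.003], [0.887, 0.462, -0.001], [-0.002, 0.003, -1.0]]
ft_force: [2.0, -1.4, 6.3]
grip_width: 0.0285
gripper_force: 31.9
```

```bash
python3 - <<'E'
from h import *
s=env.observe();p=s['position'];R=s['tool_rot'];w=np.array(p[:2])-[.5893,-.1208]
print(p,np.degrees(np.arctan2(w[1],w[0])),np.hypot(*w),np.degrees(np.arctan2(R[1][0],R[0][0])),s['ft_force'],s['grip_width'])
im,d=snap('top'); a=cv2.resize(im[150:230,225:345,::-1],None,fx=5,fy=5,interpolation=cv2.INTER_CUBIC)
im,d=snap('side','s2.png');cv2.imwrite('pics/c2.png',a)
E
```

```text
[0.52012275 0.01287832 0.12737928] 117.36112966156193 0.15051706061320552 117.50641764958992 [ 1.97570873 -1.37655275  6.25431128] 0.02854537004174656
```

View pics/c2.png

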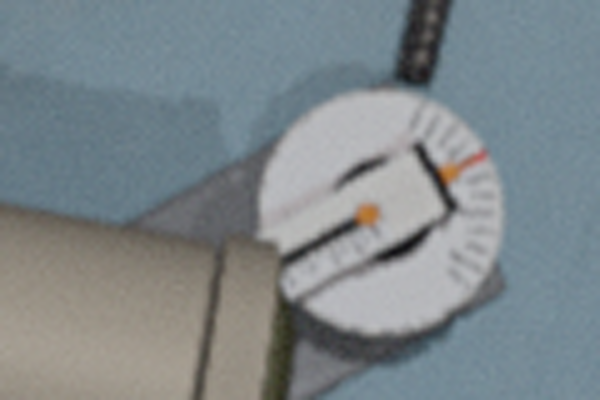

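View pics/s2.png

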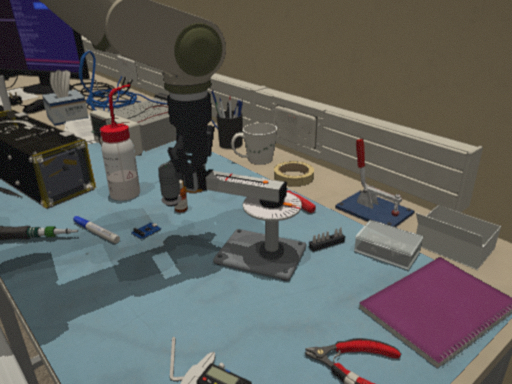

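>>> {"name": "move_arm", "arguments": {"plan": "0 -0.0019 0 0 0 -0.0125 0.02; 0.006 0 0 0 0 0 0.02; 0.0065 0 0 0 0 0 0.02; 0.0065 0 0 0 0 0 0.02; 0.0065 0 0 0 0 0 0.02; 0.0065 0 0 0 0 0 0.02; 0.0065 0 0 0 0 0 0.02; 0.0065 0 0 0 0 0 0.02; 0.0065 0 0 0 0 0 0.02; 0.0065 0 0 0 0 0 0.02; 0.0065 0 0 0 0 0 0.02; 0.0055 0 0 0 0 0 0.02"}}

```text
time_s: 9.7
position: [0.4853, 0.0737, 0.1272]
tool_rot: [[-0.473, 0.881, 0.003], [0.881, 0.473, -0.001], [-0.002, 0.002, -1.0]]
ft_force: [1.9, -2.6, 5.5]
grip_width: 0.0286
gripper_force: 32.1
```

```bash
python3 - <<'E'
from h import *
s=env.observe();p=s['position'];R=s['tool_rot'];w=np.array(p[:2])-[.5893,-.1208]
print(p,np.degrees(np.arctan2(w[1],w[0])),np.hypot(*w),np.degrees(np.arctan2(R[1][0],R[0][0])),s['ft_force'],s['grip_width'])
im,d=snap('top'); a=cv2.resize(im[150:230,225:345,::-1],None,fx=5,fy=5,interpolation=cv2.INTER_CUBIC)
b,d=snap('side');b=cv2.resize(b[130:220,160:310,::-1],None,fx=4,fy=4,interpolation=cv2.INTER_CUBIC)
b=cv2.resize(b,(600,360));a=cv2.resize(a,(360,240))
o=np.zeros((600,600,3),np.uint8);o[:360]=b;o[360:,:360]=a;cv2.imwrite('pics/c3.png',o)
E
```

```text
[0.48525772 0.07370416 0.12716874] 118.14278532679225 0.22058256088478795 118.2212968684385 [ 1.94484525 -2.56723771  5.54688168] 0.02863006384771628
```

View pics/c3.png

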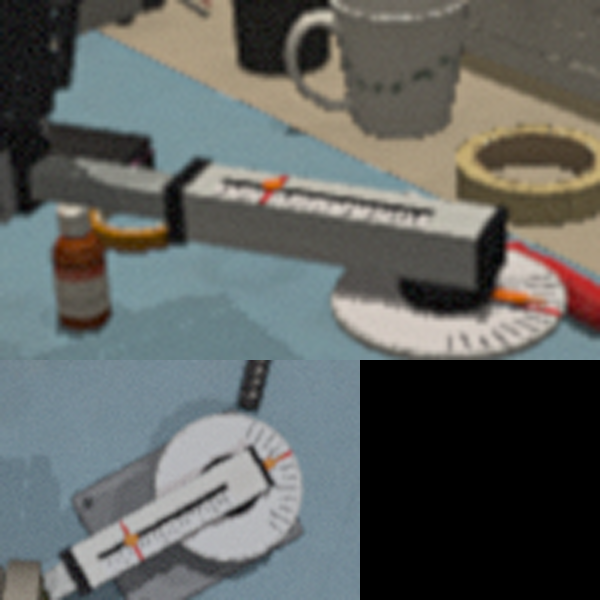

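The index pin sits on the red 70 mm line in both views (side crop at (272,185), top crop at (131,540)). The pointer is on the red plate line at (268,463), and the bottle is standing.

>>> {"name": "move_arm", "arguments": {"plan": "0 0 0 0 0 0 0.02; 0 0 0 0 0 0 0.02; 0 0 0 0 0 0 0.02; 0 0 0 0 0 0 0.02"}}

```text
time_s: 10.3
position: [0.4852, 0.0737, 0.1271]
tool_rot: [[-0.473, 0.881, 0.003], [0.881, 0.473, -0.001], [-0.002, 0.002, -1.0]]
ft_force: [0.6, -2.6, 5.5]
grip_width: 0.0281
gripper_force: 32.0
```

```bash
python3 -c "
from h import *
s=env.observe();print(s['position'],s['grip_width'],s['gripper_force']);print(env.close_job())"
```

```text
[0.48522532 0.07371932 0.1271171 ] 0.028118950709786764 32.045044898986816
the job is handed in; nothing more can be done
None
```

I handed the job in at about 10.3 s, holding the grip block with the button squeezed, the boom pointer on the red 60° line and the index pin on the red 70 mm line; the bottle still stood and neither bottle nor board was touched as far as I could see, though I did not re-measure them and the hand-in returned no verdict.

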